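# Re-pair the mixed-up shoe lasts

### The arm

A 6-joint arm with a two-finger parallel gripper is mounted at the origin on the work surface. World frame = base frame: x ahead of the robot, y to its left, z up, the work surface at z = 0. Lengths are in m, angles in degrees, forces in N, time in s.
With the tool pointing down it reaches from about 0.4 to 0.825 m from the base axis. Payload 7 kg.
Tool frame: the origin (TCP) lies between the finger pads; the fingertips stand 19 mm ahead of it and the grasp point (between the pads) is the TCP; z points along the fingers, y is the line along which they close (so a half turn about z gives the same grasp; the last joint's range is limited). The gripper opens to 88 mm and grips with 3 to 60 N. Pads are 19 mm wide; open, the fingers measure 130 mm over their backs; the gripper's body (78 mm by 193 mm) begins 47 mm behind the grasp point.
Start: joints at [-48.982, 20.546, 0.682, 0, -70.136, -16.507], TCP at [0.28, -0.614, 0.246] pointing down, gripper open.
Joint ranges: [-176.03, 176.03], [-82.01, 121.73], [-58.28, 71.71], [-173.87, 95.51], [-174.79, -0.11], [-173.66, 173.66]. Speed limits (degrees/s): [136.94, 136.94, 172.46, 180, 180, 180].

### API

Orientations are given as [roll, pitch, yaw] about the fixed x, y, z axes, in that order (R = Rz(yaw) Ry(pitch) Rx(roll)).
In Python, from plant import get_obs, snapshot, close_job, spot_in, spot_point gives the robot as it stands.
- The arm moves only by the tool play_rows, never from a script. Its argument "plan" is a list of rows, each a list of 6 numbers: the shift along the tool's x, y, z in cm, then the turn, a rotation vector about the tool's x, y, z in degrees. A call has 1 to 20 rows; each row shifts and turns the commanded pose from where the row before left it, along the tool's axes as they then stand; what a row does not reach is not made up. A row lasts 1/12 s, in which the tool goes at most 41.7 mm and 7.16 degrees, less where a joint would pass 70% of its speed; a pose out of reach is approached as far as the arm can. A call is refused whole if a number of a shift passes 4.17 or a number of a turn 7.16, either way. A call with a gripper value outside its range is refused whole. "grip" is the finger opening in cm, from 0 to 8.76, set as the call begins (left out, the last holds). The fingers move at their own pace and stop on an object; the grip force is fixed at half the most. Time passes only in rows, so rows that do not move let the fingers close. It gives the time, the measured TCP pose, the force, the opening and the grip force at its end, in the units of the state.
- get_obs(): the state, without advancing time (a new reading comes with each control period).
- snapshot(name): name is "side" or "top"; returns a dict with "frame" (384x512x3 uint8, red, green, blue), "fx", "fy", "cx", "cy" (pixels), "position" and "attitude" of the camera in the world. Camera axes: x right, y down, z forward; pixel columns grow to the right and rows downward; lengths in m; the calibration is good to about 2 mm. A picture is of the moment at which its call begins. There is no depth.
- close_job(): hands the job in; it is judged then, once.
Trained networks look in the newest picture that a camera, given by its name, has taken for a name from the list of things; names that differ only in an ending like _2 or _b are one class to them, and where a whole thing is asked for, a point or a joint stands for the part that bears it (a point fixed in the world has none). Each returns a list of dicts, best first, with "score" (0 to 1); they miss things now and then, are a little off and sometimes report something else, mostly with a low value. They report only what shows in the picture. A call takes as long as a camera call. They do not tell look-alikes from the thing itself.
- spot_in(camera, thing): "position" ([x, y, z] in m, in world coordinates, good to about 4 mm: the middle of the surface that is visible of it).
- spot_point(camera, thing): "position" ([x, y, z] in m, in world coordinates, good to about 4 mm: a listed point, or the origin of a listed thing).
The state is a dict: "clock": time; "joint_pos": joint angles; "qvel": joint speeds; "tau": joint torques, N m; "tool_pos": TCP position; "orientation": TCP orientation; "force": force on the tool from outside, world axes, zero at the start; "moment": the same for the moment, N m; "opening": finger opening in m; "gripper_force": force on a finger pad.
Only numpy, scipy, OpenCV 4.12 (cv2) and the standard library are available. Lean on these libraries where they do the work, as an engineer would, in place of code of your own. Each camera call takes 0.05 s, during which the arm holds its last target. There are 200 camera calls.

### The job

In the three pair trays the left-foot lasts are right, but the right-foot lasts have been mixed up. Bring each right last to the bay beside the left last of its own colour, standing flat in the bay with its toe the same way as its mate's; the empty rubber mat is there to put one down meanwhile. Leave the left lasts and the other things on the bench where they are.

Things in the scene. Friction and masses are not known exactly. Their poses are not given: they have to be found in the camera images.
- right_green: green right-foot last (plastic foot form), loose, about 0.2 kg, 130 long, 50 wide, 72 mm high, on a flat sole, in the -y bay of a wrong tray. Origin: on the sole, below the cone (block over the heel) middle, 33 mm from heel back, 97 from toe; +x to the toe, z up. Grip the cone: sides 29 mm apart in y, 46 mm long, upright 44 to 72 mm above the sole; below it widens to 41 mm.
- right_orange: orange right-foot last (plastic foot form), loose, about 0.2 kg, 130 long, 50 wide, 72 mm high, on a flat sole, in the -y bay of a wrong tray. Origin: on the sole, below the cone (block over the heel) middle, 33 mm from heel back, 97 from toe; +x to the toe, z up. Grip the cone: sides 29 mm apart in y, 46 mm long, upright 44 to 72 mm above the sole; below it widens to 41 mm.
- right_blue: blue right-foot last (plastic foot form), loose, about 0.2 kg, 130 long, 50 wide, 72 mm high, on a flat sole, in the -y bay of a wrong tray. Origin: on the sole, below the cone (block over the heel) middle, 33 mm from heel back, 97 from toe; +x to the toe, z up. Grip the cone: sides 29 mm apart in y, 46 mm long, upright 44 to 72 mm above the sole; below it widens to 41 mm.
- left_green: green left-foot last, mirror image, same size and axes; centred in the +y bay of a fixed white tray, to stay. Tray 158 (along toes) x 160 mm, two bays 150 x 72 mm, floor 4 mm, walls 16 mm high, middle wall 8 mm thick. Mate's bay is at -y: its last has its origin at (0, -80, 0) mm in this frame, same heading, 10 mm play. Toes point away from the robot within 15 deg; trays and mat lie in any order.
- left_orange: orange left-foot last, mirror image, same size and axes; centred in the +y bay of a fixed white tray, to stay. Tray 158 (along toes) x 160 mm, two bays 150 x 72 mm, floor 4 mm, walls 16 mm high, middle wall 8 mm thick. Mate's bay is at -y: its last has its origin at (0, -80, 0) mm in this frame, same heading, 10 mm play. Toes point away from the robot within 15 deg; trays and mat lie in any order.
- left_blue: blue left-foot last, mirror image, same size and axes; centred in the +y bay of a fixed white tray, to stay. Tray 158 (along toes) x 160 mm, two bays 150 x 72 mm, floor 4 mm, walls 16 mm high, middle wall 8 mm thick. Mate's bay is at -y: its last has its origin at (0, -80, 0) mm in this frame, same heading, 10 mm play. Toes point away from the robot within 15 deg; trays and mat lie in any order.
- mat: empty black ribbed rubber mat, 155 x 105 mm, 4 mm thick, fixed flat to the bench: a free spot on which one last can stand meanwhile. Origin at the centre of its underside; x along its length, z up.
- solvent_can: bystander: steel plunger can, 90 mm across, 131 mm high, loose, on the robot's left in front of the trays. Origin at the centre of its base.
- tape_roll: bystander: tan roll of tape lying flat, 96 mm across, 24 mm high, loose, beyond the trays. Origin at the centre of its underside.
- crepe_block: bystander: dark brown crepe cleaning block, 75 x 48 x 30 mm, loose, beyond the trays. Origin at the centre of its underside.
Mind the look-alikes: they are no part of the job. Leave any grey or pink look-alike of the right_orange alone.

How it is judged:
By the outcome, as a careful person would: the job done as asked, in the order asked, and still so for the second after the job is handed in, with the robot touching nothing.
It also fails if it takes over 104 s, if anything falls off the work surface, if the arm or the gripper's body presses on something with over 40 N, if the wrist force passes 120 N, or if a joint passes its speed limit or range.

## Working session

There is one attempt and no reset: what is moved stays moved. The work goes in short steps, Python scripts to look and compute and a tool call to move; the robot and the scene stay as the last step left them, time stands still between calls to the robot, and variables do not carry over. Pictures are saved under pics/ and viewed, at most 14 in all, crops included, and the job is handed in when it is done.

Besides the shell and the picture viewer there is one more tool, called after "Emit:" as name(argument=value, ...), one argument or row to a line, values as JSON. play_rows: Moves the arm, as the interface text tells. Its arguments: {"type":"object","properties":{"plan":{"type":"array","items":{"type":"array","items":{"type":"number"}}},"grip":{"type":"number"}},"required":["plan"]}

```bash
mkdir -p pics; cat > h.py <<'E'
import numpy as np,cv2,json
from scipy.spatial.transform import Rotation as R
from plant import *
def snap(n,f=None):
    s=snapshot(n)
    if f: cv2.imwrite('pics/'+f,s['frame'][:,:,::-1])
    return s
E
python3 - <<'E'
from h import *
for c in ('top','side'):
    s=snap(c,c+'0.png'); print(c,{k:v for k,v in s.items() if k!='frame'})
    for t in 'right_green right_orange right_blue left_green left_orange left_blue mat solvent_can tape_roll crepe_block'.split():
        print(t,[(np.round(d['position'],3).tolist(),round(d['score'],2)) for d in spot_point(c,t)[:4]])
print(get_obs())
E
```

```text
top {'fx': 392.70145660904467, 'fy': 392.70145660904467, 'cx': 258.69157471422125, 'cy': 188.68886744643413, 'position': array([ 0.37513814, -0.04200816,  1.37791118]), 'attitude': array([-174.56640802,    0.46961367,  -90.90585073])}
right_green [([0.484, 0.058, 0.005], 0.62)]
right_orange [([0.459, -0.145, 0.003], 0.91), ([0.338, -0.502, 0.004], 0.84), ([0.319, -0.177, 0.003], 0.77), ([0.221, -0.331, -0.001], 0.76)]
right_blue [([0.541, 0.281, 0.003], 0.8)]
left_green [([0.537, 0.366, 0.005], 0.82)]
left_orange [([0.471, 0.143, 0.005], 0.81), ([0.479, -0.066, 0.004], 0.62)]
left_blue [([0.484, -0.066, 0.004], 0.94)]
mat [([0.53, -0.344, 0.004], 0.7)]
solvent_can [([0.274, 0.39, 0.001], 0.89)]
tape_roll [([0.737, 0.079, 0.003], 0.56)]
crepe_block [([0.723, -0.202, 0.005], 0.68)]
side {'fx': 377.51923843728383, 'fy': 377.51923843728383, 'cx': 245.85317412246462, 'cy': 189.17840441506272, 'position': array([-0.07079997,  0.60105992,  0.96584457]), 'attitude': array([-136.99129799,   -0.75963253, -137.64780788])}
right_green [([0.483, 0.057, -0.002], 0.6)]
right_orange [([0.468, -0.146
[... 396 characters left out ...]
, -0.204, 0.002], 0.73)]
{'clock': 1.1, 'joint_pos': array([-4.89836809e+01,  2.05462769e+01,  6.82413016e-01,  1.89795502e-03,
       -7.01362697e+01, -1.65059375e+01]), 'qvel': array([ 0.08406225, -0.02892759,  0.02279218, -0.08244586, -0.07503719,
       -0.01525888]), 'tau': array([ 2.73024834e-04, -5.82396805e+01,  2.93299645e+01,  7.00243637e+00,
        1.23981645e-02, -2.83523400e-05]), 'tool_pos': array([ 0.27998716, -0.6141762 ,  0.24557162]), 'orientation': array([-1.79999621e+02, -1.74943018e-03, -1.55488974e+02]), 'force': array([-0.74538386,  0.17241123, -0.45784655]), 'moment': array([-0.00356414, -0.00676504,  0.01510494]), 'gripper_force': 0.0, 'opening': 0.0877332952885495}
```

View pics/top0.png

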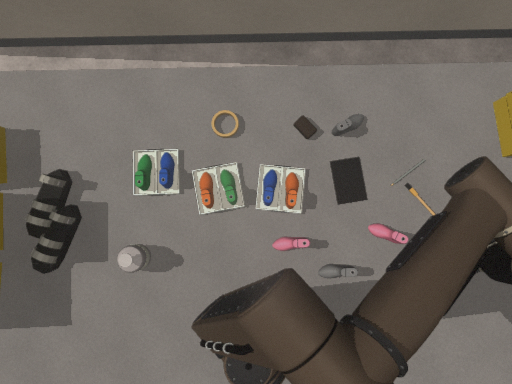

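View pics/side0.png

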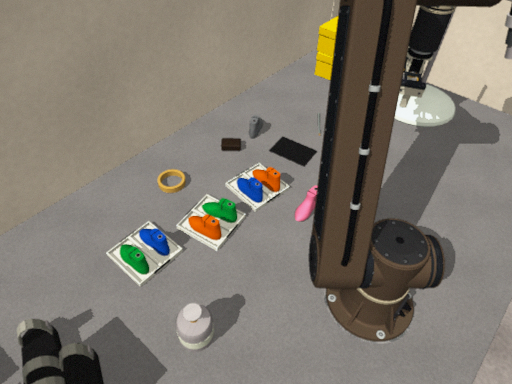

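The top view shows three trays. The left one (155,172) holds left green and right blue, the middle one (218,188) left orange and right green, and the right one (281,188) left blue and right orange. The mat is at (349,180).

Candidates for right_orange are the orange last at (292,189), pink ones at (291,243) and (388,233), and grey ones at (337,271) and (347,125). The description picks (292,189), in the -y bay. I'll check that in a close crop and fit the trays.

```bash
cat >> h.py <<'E'
def ray(s,uv,z):
    uv=np.atleast_2d(uv).astype(float)
    d=np.c_[(uv[:,0]-s['cx'])/s['fx'],(uv[:,1]-s['cy'])/s['fy'],np.ones(len(uv))]@R.from_euler('xyz',s['attitude'],degrees=True).as_matrix().T
    p=s['position']; return p+d*((z-p[2])/d[:,2])[:,None]
HUE={'green':(45,85),'orange':(3,16),'blue':(105,130)}
def blobs(s,col,amin=60):
    h=cv2.cvtColor(s['frame'],cv2.COLOR_RGB2HSV); a,b=HUE[col]
    m=cv2.inRange(h,(a,140,50),(b,255,255)); m=cv2.morphologyEx(m,cv2.MORPH_CLOSE,np.ones((3,3)))
    n,l,st,c=cv2.connectedComponentsWithStats(m)
    out=[]
    for i in range(1,n):
        if st[i,4]<amin: continue
        v,u=np.nonzero(l==i); P=ray(s,np.c_[u,v],0.03)[:,:2]; c0=P.mean(0)
        w,V=np.linalg.eigh(np.cov((P-c0).T)); a=V[:,1]*np.sign(V[0,1]); t=(P-c0)@a
        out.append((st[i,4],c0.round(4),round(float(np.degrees(np.arctan2(a[1],a[0]))),1),round(float(np.ptp(t)),3)))
    return out
E
python3 - <<'E'
from h import *
s=snap('top'); f=s['frame']
cv2.imwrite('pics/crop.png',cv2.resize(f[135:225,120:380,::-1],None,fx=3,fy=3,interpolation=cv2.INTER_CUBIC))
for c in HUE:
    for b in blobs(s,c): print(c,*b)
h=cv2.cvtColor(f,cv2.COLOR_RGB2HSV)
m=cv2.inRange(h,(0,0,165),(180,60,255)); m[:140]=0;m[222:]=0;m[:,:125]=0;m[:,315:]=0
m=cv2.morphologyEx(m,cv2.MORPH_CLOSE,np.ones((3,3)))
cs,_=cv2.findContours(m,cv2.RETR_EXTERNAL,cv2.CHAIN_APPROX_NONE)
for c in cs:
    if cv2.contourArea(c)<800: continue
    P=ray(s,c[:,0],0.016)[:,:2]
    (cx,cy),(w,hh),a=cv2.minAreaRect((P*1000).astype(np.float32)); a=(a+45)%90-45
    o=np.array([cx,cy])-32*np.array([np.cos(np.radians(a)),np.sin(np.radians(a))]); y=40*np.array([-np.sin(np.radians(a)),np.cos(np.radians(a))])
    print('tray',round(cx),round(cy),round(w),round(hh),round(a,1),'left',(o+y).round(),'right',(o-y).round())
m=cv2.inRange(h,(0,0,0),(180,255,48)); m[:150]=0;m[210:]=0;m[:,:325]=0;m[:,375:]=0
cs,_=cv2.findContours(m,cv2.RETR_EXTERNAL,cv2.CHAIN_APPROX_NONE); c=max(cs,key=cv2.contourArea)
print('mat',cv2.minAreaRect((ray(s,c[:,0],0.004)[:,:2]*1000).astype(np.float32)))
E
```

```text
orange 304 [0.5064 0.1496] 2.7 0.119
orange 331 [ 0.4996 -0.145 ] -4.7 0.122
blue 190 [0.582  0.2937] -6.3 0.109
blue 188 [ 0.5149 -0.0675] -6.8 0.106
tray 506 -107 159 157 -6.5 left [478. -64.] right [ 469. -143.]
mat ((530.4749145507812, -348.0721740722656), (148.8161163330078, 99.39891815185547), 7.917260646820068)
```

View pics/crop.png

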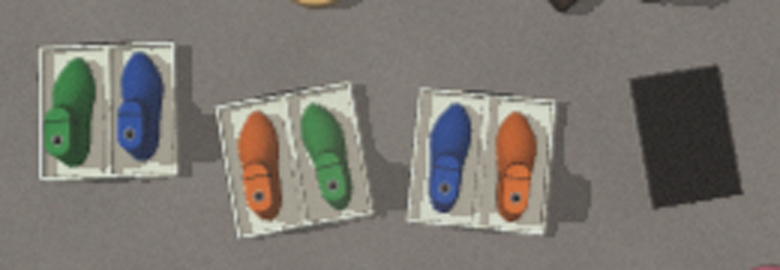

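The crop shows the tray contents as listed. The chosen right_orange, at crop (515,165), is saturated orange and sits in the -y bay of the blue tray. The mat is empty, about (685,137). Now a more robust tray fit.

```bash
cat >> h.py <<'E'
WIN={'green':(128,142,184,200),'orange':(188,158,248,218),'blue':(252,160,310,216)}
def trays(s):
    h=cv2.cvtColor(s['frame'],cv2.COLOR_RGB2HSV); m=cv2.inRange(h,(0,0,150),(180,60,255)); out={}
    for k,(a,b,c,d) in WIN.items():
        n,l,st,_=cv2.connectedComponentsWithStats(m[b:d,a:c]); 
        v,u=np.nonzero(m[b:d,a:c]); keep=np.array([st[l[i,j],4]>8 for i,j in zip(v,u)])
        P=ray(s,np.c_[u+a,v+b][keep],0.016)[:,:2]
        (cx,cy),sz,an=cv2.minAreaRect((P*1000).astype(np.float32)); an=(an+45)%90-45
        ex=np.array([np.cos(np.radians(an)),np.sin(np.radians(an))]); ey=np.array([-ex[1],ex[0]])
        o=np.array([cx,cy])-32*ex; out[k]=(o+40*ey,o-40*ey,an,sz)
    return out
E
sed -i "s/'green':(45,85)/'green':(50,95)/" h.py
python3 - <<'E'
from h import *
s=snap('top')
for k,v in trays(s).items(): print(k,'left',v[0].round(),'right',v[1].round(),round(v[2],1),np.round(v[3]))
h=cv2.cvtColor(s['frame'],cv2.COLOR_RGB2HSV); print(h[170:190:4,142],h[185,229])
for t in 'right_green right_orange right_blue left_green left_orange left_blue'.split():
    print(t,[np.round(d['position'],3).tolist() for d in spot_point('top',t)[:1]])
# cone-top holes from the crop (z=0.076)
H=dict(g=(57,140),B=(130,134),O=(259,196),G=(333,185),b=(445,188),o=(516,197))
for k,(u,v) in H.items(): print(k,ray(s,(u/3+120-1/3,v/3+135-1/3),0.076)[0].round(3))
E
```

```text
green left [539. 368.] right [540. 288.] 0.9 [157. 158.]
orange left [472. 145.] right [486.  66.] 9.5 [158. 160.]
blue left [478. -64.] right [ 469. -143.] -6.6 [160. 157.]
[[ 63  98  83]
 [ 63 114 119]
 [ 64 133 138]
 [ 65 133 138]
 [ 61  94  73]] [59 77 93]
right_green [[0.485, 0.059, 0.005]]
right_orange [[0.317, -0.179, -0.002]]
right_blue []
left_green [[0.536, 0.367, 0.002]]
left_orange [[0.471, 0.143, 0.006]]
left_blue [[0.478, -0.068, 0.002]]
g [0.531 0.368 0.076]
B [0.536 0.286 0.076]
O [0.464 0.142 0.076]
G [0.475 0.06  0.076]
b [ 0.47  -0.064  0.076]
o [ 0.459 -0.142  0.076]
```

```bash
cat > go.py <<'E'
import sys; from h import *
# go.py x y z heading(deg of last) : turn about tool z first, then shift in the turned frame
x,y,z,hd=map(float,sys.argv[1:5]); o=get_obs(); p=o['tool_pos']; yw=o['orientation'][2]
dy=(hd+180-yw+180)%360-180; t=np.radians(yw+dy); d=np.array([x,y,z])-p
print('t',round(o['clock'],2),'pos',p.round(4),'ori',np.round(o['orientation'],1),'turn z',round(-dy,1),'shift cm',round(100*(np.cos(t)*d[0]+np.sin(t)*d[1]),2),round(100*(np.sin(t)*d[0]-np.cos(t)*d[1]),2),round(-100*d[2],2),'force',o['force'].round(1),'open',round(o['opening'],4),o['gripper_force'])
E
python3 go.py 0.466 -0.144 0.18 -6.6
```

```text
t 1.5 pos [ 0.28   -0.6142  0.2456] ori [-180.    -0.  -155.5] turn z 31.1 shift cm -13.07 48.84 6.56 force [ 0.3  0.3 -0.8] open 0.0874 0.0
```

Emit:
play_rows(
  plan=[
    [0,0,0,0,0,6.2],
    [0,0,0,0,0,6.2],
    [0,0,0,0,0,6.2],
    [0,0,0,0,0,6.2],
    [0,0,0,0,0,6.3],
    [-0.87,3.26,0.44,0,0,0],
    [-0.87,3.26,0.44,0,0,0],
    [-0.87,3.26,0.44,0,0,0],
    [-0.87,3.26,0.44,0,0,0],
    [-0.87,3.26,0.44,0,0,0],
    [-0.87,3.26,0.44,0,0,0],
    [-0.87,3.26,0.44,0,0,0],
    [-0.87,3.26,0.44,0,0,0],
    [-0.87,3.26,0.44,0,0,0],
    [-0.87,3.26,0.44,0,0,0],
    [-0.87,3.26,0.44,0,0,0],
    [-0.87,3.26,0.44,0,0,0],
    [-0.87,3.26,0.44,0,0,0],
    [-0.87,3.26,0.44,0,0,0],
    [-0.87,3.26,0.44,0,0,0],
  ],
  grip=5.8,
)

```text
clock: 3.17
tool_pos: [0.4662, -0.1417, 0.1798]
orientation: [180.0, 0.1, 173.4]
force: [0.8, -0.7, 0.3]
opening: 0.0582
gripper_force: 0.0
```

```bash
python3 go.py 0.466 -0.144 0.11 -6.6; python3 - <<'E'
from h import *
s=snap('side','s1.png'); f=s['frame']
cv2.imwrite('pics/s1c.png',cv2.resize(f[100:240,160:360,::-1],None,fx=4,fy=4,interpolation=cv2.INTER_CUBIC))
E
```

```text
t 3.17 pos [ 0.4662 -0.1417  0.1798] ori [1.800e+02 1.000e-01 1.734e+02] turn z 0.0 shift cm -0.01 -0.23 6.98 force [ 0.8 -0.7  0.3] open 0.0582 0.0
```

View pics/s1c.png

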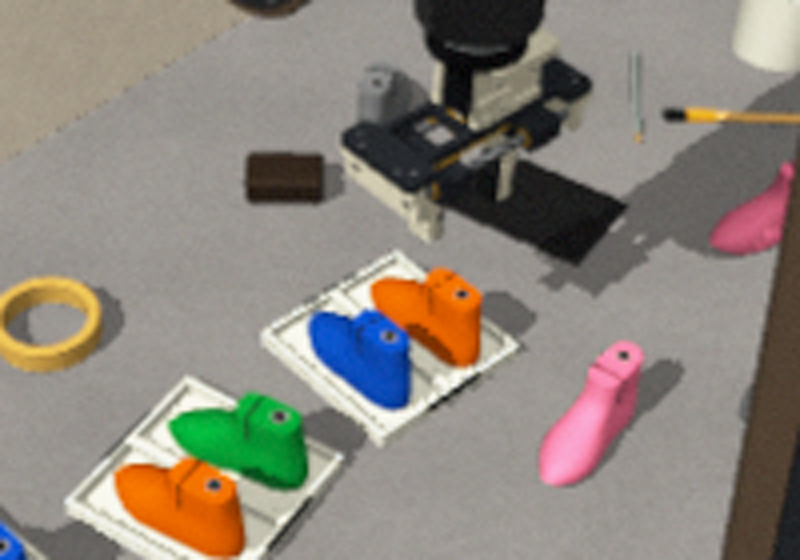

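The side crop shows the gripper above the trays, fingers open across the y direction. The orange right last is at crop (430,310) with its cone hole at (460,294), and nothing else is near the fingers. Descending.

Emit:
play_rows(
  plan=[
    [0,-0.23,1.5,0,0,0],
    [0,0,2,0,0,0],
    [0,0,2,0,0,0],
    [0,0,2,0,0,0],
    [0,0,1.5,0,0,0],
    [0,0,1.2,0,0,0],
    [0,0,1,0,0,0],
    [0,0,0,0,0,0],
    [0,0,0,0,0,0],
  ],
)

```text
clock: 3.97
tool_pos: [0.4653, -0.1457, 0.0674]
orientation: [-180.0, -0.1, 173.4]
force: [-0.1, -0.6, 0.0]
opening: 0.0581
gripper_force: 0.0
```

Emit:
play_rows(
  plan=[
    [0,0,0,0,0,0],
    [0,0,0,0,0,0],
    [0,0,0,0,0,0],
    [0,0,0,0,0,0],
    [0,0,0,0,0,0],
    [0,0,0,0,0,0],
    [0,0,0,0,0,0],
    [0,0,0,0,0,0],
  ],
  grip=1.5,
)

```text
clock: 4.63
tool_pos: [0.4657, -0.1456, 0.0679]
orientation: [180.0, 0.0, 173.4]
force: [-1.9, 2.7, 5.9]
opening: 0.0287
gripper_force: 30.0
```

Emit:
play_rows(
  plan=[
    [0,0,-0.5,0,0,0],
    [0,0,-1,0,0,0],
    [0,0,-2,0,0,0],
    [0,0,-2,0,0,0],
    [0,0,-2,0,0,0],
    [0,0,-2,0,0,0],
    [0,0,-2,0,0,0],
    [0,0,0,0,0,0],
    [0,0,0,0,0,0],
  ],
)

```text
clock: 5.38
tool_pos: [0.4657, -0.1456, 0.1833]
orientation: [180.0, 0.1, 173.4]
force: [0.4, 0.3, -3.6]
opening: 0.0288
gripper_force: 30.0
```

```bash
python3 go.py 0.498 -0.352 0.180 7.9
```

```text
t 5.38 pos [ 0.4657 -0.1456  0.1833] ori [1.800e+02 1.000e-01 1.734e+02] turn z -14.5 shift cm -0.36 -20.89 0.33 force [ 0.4  0.3 -3.6] open 0.0288 29.958415925502777
```

Emit:
play_rows(
  plan=[
    [0,0,0,0,0,-3.6],
    [0,0,0,0,0,-3.6],
    [0,0,0,0,0,-3.6],
    [0,0,0,0,0,-3.7],
    [0,-1.5,0,0,0,0],
    [-0.06,-2.5,0,0,0,0],
    [-0.06,-2.5,0,0,0,0],
    [-0.06,-2.5,0,0,0,0],
    [-0.06,-2.5,0,0,0,0],
    [-0.06,-2.5,0,0,0,0],
    [-0.06,-2.5,0,0,0,0],
    [0,-2.5,0,0,0,0],
    [0,-1.2,0,0,0,0],
    [0,-0.7,0,0,0,0],
    [0,0,0,0,0,0],
  ],
)

```text
clock: 6.63
tool_pos: [0.4972, -0.3528, 0.181]
orientation: [179.9, -0.1, -172.2]
force: [-0.5, 0.4, -2.4]
opening: 0.029
gripper_force: 30.0
```

Emit:
play_rows(
  plan=[
    [0,0,1.5,0,0,0],
    [0,0,2,0,0,0],
    [0,0,2,0,0,0],
    [0,0,2,0,0,0],
    [0,0,1.5,0,0,0],
    [0,0,1,0,0,0],
    [0,0,0.6,0,0,0],
    [0,0,0.4,0,0,0],
    [0,0,0.3,0,0,0],
    [0,0,0,0,0,0],
    [0,0,0,0,0,0],
  ],
)

```text
clock: 7.55
tool_pos: [0.4982, -0.3522, 0.0702]
orientation: [-180.0, 0.0, -172.1]
force: [0.5, -0.3, -2.3]
opening: 0.0287
gripper_force: 30.0
```

```bash
python3 go.py 0.498 -0.352 0.068 7.9
```

```text
t 7.55 pos [ 0.4982 -0.3522  0.0702] ori [-180.     0.  -172.1] turn z 0.0 shift cm 0.01 0.03 0.22 force [ 0.5 -0.3 -2.3] open 0.0287 29.958624243736267
```

Emit:
play_rows(
  plan=[
    [0,0,0.1,0,0,0],
    [0,0,0.1,0,0,0],
    [0,0,0,0,0,0],
  ],
)

```text
clock: 7.8
tool_pos: [0.4981, -0.3523, 0.068]
orientation: [-180.0, 0.0, -172.1]
force: [0.9, -0.7, -1.9]
opening: 0.0287
gripper_force: 30.0
```

Emit:
play_rows(
  plan=[
    [0,0,0,0,0,0],
    [0,0,0,0,0,0],
    [0,0,0,0,0,0],
    [0,0,0,0,0,0],
    [0,0,0,0,0,0],
    [0,0,-1,0,0,0],
    [0,0,-2,0,0,0],
    [0,0,-2,0,0,0],
    [0,0,-3,0,0,0],
    [0,0,-3,0,0,0],
    [0,0,0,0,0,0],
  ],
  grip=5.8,
)

```text
clock: 8.72
tool_pos: [0.5007, -0.3538, 0.1851]
orientation: [-179.7, 0.5, -172.0]
force: [0.6, 0.0, 1.2]
opening: 0.0581
gripper_force: 0.0
```

```bash
python3 go.py 0.543 0.285 0.180 0.9
```

```text
t 8.72 pos [ 0.5007 -0.3538  0.1851] ori [-179.7    0.5 -172. ] turn z 7.1 shift cm -5.24 63.81 0.51 force [0.6 0.  1.2] open 0.0581 0.0
```

Emit:
play_rows(
  plan=[
    [0,0,0,0,0,7.1],
    [-0.2,2,0,0,0,0],
    [-0.3,3.5,0,0,0,0],
    [-0.3,3.5,0,0,0,0],
    [-0.3,3.5,0,0,0,0],
    [-0.3,3.5,0,0,0,0],
    [-0.3,3.5,0,0,0,0],
    [-0.3,3.5,0,0,0,0],
    [-0.3,3.5,0,0,0,0],
    [-0.3,3.5,0,0,0,0],
    [-0.3,3.5,0,0,0,0],
    [-0.3,3.5,0,0,0,0],
    [-0.3,3.5,0,0,0,0],
    [-0.3,3.5,0,0,0,0],
    [-0.3,3.5,0,0,0,0],
    [-0.3,3.5,0,0,0,0],
    [-0.3,3.5,0,0,0,0],
    [-0.3,3.5,0,0,0,0],
    [-0.24,2.3,0.5,0,0,0],
    [0,0,0,0,0,0],
  ],
)

```text
clock: 10.38
tool_pos: [0.542, 0.2556, 0.1723]
orientation: [180.0, 0.0, -179.0]
force: [0.3, -0.4, -0.2]
opening: 0.058
gripper_force: 0.0
```

```bash
python3 go.py 0.543 0.285 0.068 0.9; python3 - <<'E'
from h import *
s=snap('side','s2.png'); f=s['frame']
cv2.imwrite('pics/s2c.png',cv2.resize(f[100:300,100:360,::-1],None,fx=3,fy=3,interpolation=cv2.INTER_CUBIC))
for t in ('right_blue','right_orange'): print([(np.round(d['position'],3).tolist(),round(d['score'],2)) for d in spot_point('side',t)])
E
```

```text
t 10.38 pos [0.542  0.2556 0.1723] ori [ 180.    0. -179.] turn z 0.1 shift cm -0.15 2.94 10.43 force [ 0.3 -0.4 -0.2] open 0.058 0.0
[([0.548, 0.284, 0.001], 0.79), ([0.529, -0.348, 0.0], 0.48)]
[([0.5, -0.352, -0.001], 0.86), ([0.222, -0.328, -0.001], 0.79), ([0.315, -0.172, -0.008], 0.74), ([0.713, -0.322, -0.002], 0.52)]
```

View pics/s2c.png

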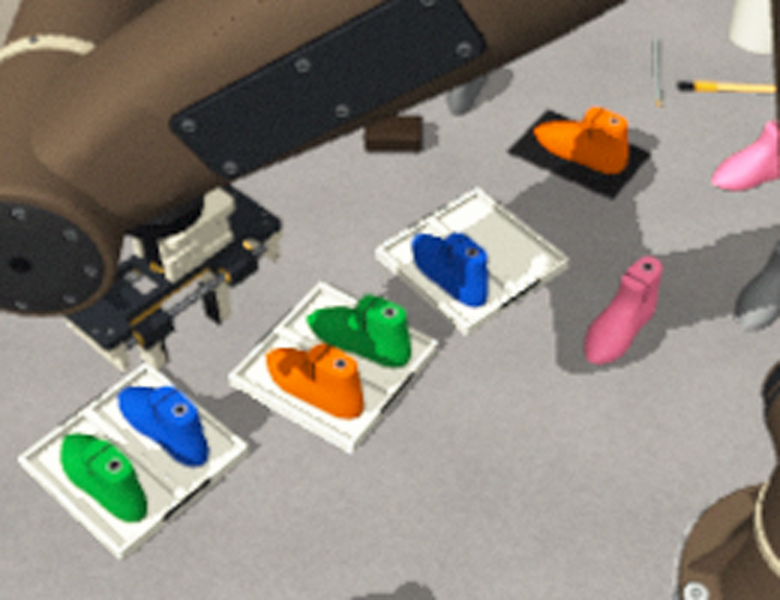

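Orange stands upright on the mat, crop (590,140). The gripper is clear above the left tray, and the blue right last is at (165,420). Correct y, then descend.

Emit:
play_rows(
  plan=[
    [-0.1,1,0,0,0,0],
    [-0.1,1.3,0,0,0,0],
    [0,0.64,0,0,0,0],
    [0,0,2,0,0,0],
    [0,0,2,0,0,0],
    [0,0,2,0,0,0],
    [0,0,1.7,0,0,0],
    [0,0,1.5,0,0,0],
    [0,0,1.2,0,0,0],
    [0,0,0,0,0,0],
    [0,0,0,0,0,0],
  ],
)

```text
clock: 11.45
tool_pos: [0.5432, 0.2809, 0.0683]
orientation: [-179.9, -0.0, -179.2]
force: [0.2, 0.2, 0.1]
opening: 0.058
gripper_force: 0.0
```

Emit:
play_rows(
  plan=[
    [0,0,0,0,0,0],
    [0,0,0,0,0,0],
    [0,0,0,0,0,0],
    [0,0,0,0,0,0],
    [0,0,0,0,0,0],
    [0,0,0,0,0,0],
    [0,0,0,0,0,0],
    [0,0,0,0,0,0],
  ],
  grip=1.5,
)

```text
clock: 12.12
tool_pos: [0.5435, 0.2813, 0.0691]
orientation: [180.0, 0.0, -179.2]
force: [-1.8, 1.7, 5.0]
opening: 0.0287
gripper_force: 29.9
```

Emit:
play_rows(
  plan=[
    [0,0,-0.5,0,0,0],
    [0,0,-1,0,0,0],
    [0,0,-2,0,0,0],
    [0,0,-2,0,0,0],
    [0,0,-2,0,0,0],
    [0,0,-2,0,0,0],
    [0,0,-2,0,0,0],
    [0,0,-1,0,0,0],
    [0,0,0,0,0,0],
  ],
)

```text
clock: 12.87
tool_pos: [0.5442, 0.2815, 0.1965]
orientation: [179.9, 0.2, -179.2]
force: [0.6, 0.4, -2.3]
opening: 0.0289
gripper_force: 29.9
```

```bash
python3 go.py 0.469 -0.143 0.19 -6.6; python3 - <<'E'
from h import *
s=snap('top','t2.png')
for t in ('right_blue','right_orange'): print([(np.round(d['position'],3).tolist(),round(d['score'],2)) for d in spot_point('top',t)])
for c in HUE: print(c,blobs(s,c))
E
```

```text
t 12.87 pos [0.5442 0.2815 0.1965] ori [ 179.9    0.2 -179.2] turn z 7.4 shift cm 2.59 -43.03 0.65 force [ 0.6  0.4 -2.3] open 0.0289 29.926107823848724
[]
[([0.316, -0.175, -0.001], 0.9), ([0.533, -0.35, 0.006], 0.72), ([0.712, -0.321, 0.004], 0.64), ([0.495, -0.355, 0.002], 0.62), ([0.218, -0.327, 0.0], 0.61), ([0.335, -0.501, 0.001], 0.55)]
green []
orange [(np.int32(429), array([ 0.5277, -0.3445]), 15.8, 0.127), (np.int32(286), array([0.5064, 0.1487]), 1.9, 0.115)]
blue []
```

Emit:
play_rows(
  plan=[
    [0,0,0,0,0,3.7],
    [0,0,0,0,0,3.7],
    [0.15,-1.5,0,0,0,0],
    [0.17,-2.8,0,0,0,0],
    [0.17,-2.8,0,0,0,0],
    [0.17,-2.8,0,0,0,0],
    [0.17,-2.8,0,0,0,0],
    [0.17,-2.8,0,0,0,0],
    [0.17,-2.8,0,0,0,0],
    [0.17,-2.8,0,0,0,0],
    [0.17,-2.8,0,0,0,0],
    [0.17,-2.8,0,0,0,0],
    [0.17,-2.8,0,0,0,0],
    [0.17,-2.8,0,0,0,0],
    [0.17,-2.8,0,0,0,0],
    [0.17,-2.8,0,0,0,0],
    [0.1,-2.5,0,0,0,0],
    [0.1,-1.7,0,0,0,0],
    [0.05,-0.9,0.3,0,0,0],
    [0,0,0,0,0,0],
  ],
)

```text
clock: 14.68
tool_pos: [0.4664, -0.1447, 0.189]
orientation: [-180.0, -0.2, 173.3]
force: [0.0, 0.4, -2.8]
opening: 0.0291
gripper_force: 29.9
```

```bash
python3 go.py 0.469 -0.143 0.07 -6.6
```

```text
t 14.68 pos [ 0.4664 -0.1447  0.189 ] ori [-180.    -0.2  173.3] turn z -0.1 shift cm -0.24 0.2 11.9 force [ 0.   0.4 -2.8] open 0.0291 29.925476610660553
```

Emit:
play_rows(
  plan=[
    [-0.2,0.2,1.5,0,0,0],
    [0,0,2,0,0,0],
    [0,0,2,0,0,0],
    [0,0,2,0,0,0],
    [0,0,1.5,0,0,0],
    [0,0,1,0,0,0],
    [0,0,0.8,0,0,0],
    [0,0,0.5,0,0,0],
    [0,0,0.4,0,0,0],
    [0,0,0.1,0,0,0],
    [0,0,0,0,0,0],
    [0,0,0,0,0,0],
  ],
)

```text
clock: 15.68
tool_pos: [0.4706, -0.1414, 0.073]
orientation: [180.0, 0.0, 173.4]
force: [0.7, -0.5, -2.0]
opening: 0.0285
gripper_force: 29.9
```

```bash
python3 go.py 0.469 -0.143 0.069 -6.6
```

```text
t 15.68 pos [ 0.4706 -0.1414  0.073 ] ori [180.    0.  173.4] turn z 0.0 shift cm 0.14 -0.18 0.4 force [ 0.7 -0.5 -2. ] open 0.0285 29.926041662693024
```

Emit:
play_rows(
  plan=[
    [0.1,-0.1,0,0,0,0],
    [0,0,0.2,0,0,0],
    [0,0,0.2,0,0,0],
    [0,0,0,0,0,0],
  ],
)

```text
clock: 16.02
tool_pos: [0.4694, -0.1423, 0.0689]
orientation: [180.0, 0.1, 173.4]
force: [-1.0, 1.5, 2.2]
opening: 0.029
gripper_force: 30.0
```

Emit:
play_rows(
  plan=[
    [0,0,0,0,0,0],
    [0,0,0,0,0,0],
    [0,0,0,0,0,0],
    [0,0,0,0,0,0],
    [0,0,0,0,0,0],
    [0,0,-1,0,0,0],
    [0,0,-2,0,0,0],
    [0,0,-2,0,0,0],
    [0,0,-3,0,0,0],
    [0,0,-3,0,0,0],
    [0,0,0,0,0,0],
    [0,0,0,0,0,0],
  ],
  grip=5.8,
)

```text
clock: 17.02
tool_pos: [0.4702, -0.1423, 0.1804]
orientation: [180.0, 0.2, 173.4]
force: [-0.1, -0.1, -0.5]
opening: 0.0581
gripper_force: 0.0
```

```bash
python3 go.py 0.484 0.060 0.180 9.5
```

```text
t 17.02 pos [ 0.4702 -0.1423  0.1804] ori [180.    0.2 173.4] turn z -16.1 shift cm -4.7 19.72 0.04 force [-0.1 -0.1 -0.5] open 0.0581 0.0
```

Emit:
play_rows(
  plan=[
    [0,0,0,0,0,-5.4],
    [0,0,0,0,0,-5.4],
    [0,0,0,0,0,-5.6],
    [-0.5,2,0,0,0,0],
    [-0.7,3,0,0,0,0],
    [-0.7,3,0,0,0,0],
    [-0.7,3,0,0,0,0],
    [-0.7,3,0,0,0,0],
    [-0.7,3,0,0,0,0],
    [-0.5,1.9,0,0,0,0],
    [-0.2,0.8,0,0,0,0],
    [0,0,0,0,0,0],
    [0,0,0,0,0,0],
  ],
)

```text
clock: 18.1
tool_pos: [0.4813, 0.0596, 0.1777]
orientation: [-180.0, -0.1, -170.1]
force: [-0.3, 1.6, 0.1]
opening: 0.0582
gripper_force: 0.0
```

```bash
python3 go.py 0.484 0.060 0.068 10; python3 - <<'E'
from h import *
s=snap('side','s3.png'); f=s['frame']
cv2.imwrite('pics/s3c.png',cv2.resize(f[100:300,100:360,::-1],None,fx=3,fy=3,interpolation=cv2.INTER_CUBIC))
for t in ('right_blue','right_orange','right_green','left_blue','left_green'): print(t,[(np.round(d['position'],3).tolist(),round(d['score'],2)) for d in spot_point('side',t)])
E
```

```text
t 18.1 pos [0.4813 0.0596 0.1777] ori [-1.800e+02 -1.000e-01 -1.701e+02] turn z -0.1 shift cm -0.27 -0.01 10.97 force [-0.3  1.6  0.1] open 0.0582 0.0
right_blue [([0.472, -0.143, 0.002], 0.88)]
right_orange [([0.223, -0.326, 0.003], 0.86), ([0.328, -0.496, -0.004], 0.86), ([0.317, -0.171, -0.003], 0.67), ([0.499, -0.352, 0.002], 0.58), ([0.711, -0.322, -0.003], 0.51)]
right_green [([0.484, 0.058, 0.002], 0.73)]
left_blue [([0.476, -0.069, 0.005], 0.94), ([0.483, 0.055, 0.004], 0.16)]
left_green [([0.537, 0.363, 0.002], 0.56)]
```

View pics/s3c.png

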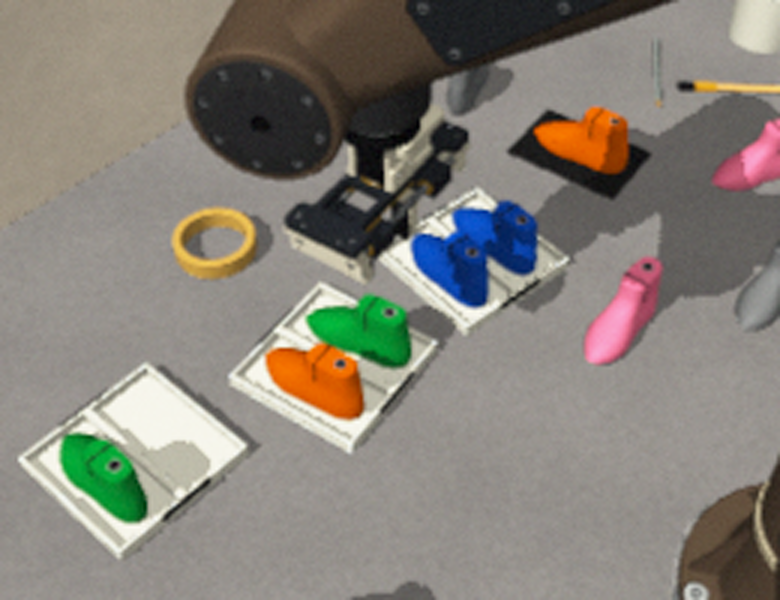

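Both blue lasts now stand in the right tray, crop (475,250), parallel and flat. The right green is at (365,330), still in place, so I'm taking it next.

Emit:
play_rows(
  plan=[
    [-0.25,0,1.5,0,0,0],
    [0,0,2,0,0,0],
    [0,0,2,0,0,0],
    [0,0,2,0,0,0],
    [0,0,1.5,0,0,0],
    [0,0,1,0,0,0],
    [0,0,0.9,0,0,0],
    [0,0,0,0,0,0],
    [0,0,0,0,0,0],
  ],
)

```text
clock: 19.15
tool_pos: [0.4843, 0.0599, 0.0695]
orientation: [-180.0, -0.0, -170.2]
force: [-0.6, -0.0, 0.5]
opening: 0.058
gripper_force: 0.0
```

Emit:
play_rows(
  plan=[
    [0,0,0,0,0,0],
    [0,0,0,0,0,0],
    [0,0,0,0,0,0],
    [0,0,0,0,0,0],
    [0,0,0,0,0,0],
    [0,0,0,0,0,0],
    [0,0,0,0,0,0],
    [0,0,0,0,0,0],
  ],
  grip=1.5,
)

```text
clock: 19.82
tool_pos: [0.4845, 0.0604, 0.0699]
orientation: [180.0, 0.0, -170.2]
force: [-2.2, 1.3, 5.1]
opening: 0.0291
gripper_force: 29.5
```

Emit:
play_rows(
  plan=[
    [0,0,-0.5,0,0,0],
    [0,0,-1,0,0,0],
    [0,0,-2,0,0,0],
    [0,0,-2,0,0,0],
    [0,0,-2,0,0,0],
    [0,0,-2,0,0,0],
    [0,0,-2,0,0,0],
    [0,0,-1,0,0,0],
    [0,0,0,0,0,0],
  ],
)

```text
clock: 20.57
tool_pos: [0.4852, 0.0606, 0.1966]
orientation: [179.9, 0.2, -170.2]
force: [-0.2, -0.1, -3.0]
opening: 0.0289
gripper_force: 29.5
```

```bash
python3 go.py 0.540 0.288 0.19 0.9
```

```text
t 20.57 pos [0.4852 0.0606 0.1966] ori [ 179.9    0.2 -170.2] turn z 8.9 shift cm -5.84 22.65 0.66 force [-0.2 -0.1 -3. ] open 0.0289 29.50226068496704
```

Emit:
play_rows(
  plan=[
    [0,0,0,0,0,4.5],
    [0,0,0,0,0,4.4],
    [-0.5,1.5,0,0,0,0],
    [-0.7,2.7,0,0,0,0],
    [-0.7,2.7,0,0,0,0],
    [-0.7,2.7,0,0,0,0],
    [-0.7,2.7,0,0,0,0],
    [-0.7,2.7,0,0,0,0],
    [-0.7,2.7,0,0,0,0],
    [-0.7,2.5,0,0,0,0],
    [-0.4,1.5,0,0,0,0],
    [0,0.8,0,0,0,0],
    [0,0,0,0,0,0],
    [0,0,0,0,0,0],
  ],
)

```text
clock: 21.73
tool_pos: [0.538, 0.2858, 0.1934]
orientation: [-179.9, -0.1, -179.0]
force: [-0.2, -0.8, -2.5]
opening: 0.0291
gripper_force: 29.5
```

```bash
python3 go.py 0.540 0.287 0.0705 0.9
```

```text
t 21.73 pos [0.538  0.2858 0.1934] ori [-1.799e+02 -1.000e-01 -1.790e+02] turn z 0.1 shift cm -0.2 0.12 12.29 force [-0.2 -0.8 -2.5] open 0.0291 29.500940144062042
```

Emit:
play_rows(
  plan=[
    [-0.1,0.1,1.5,0,0,0],
    [0,0,2,0,0,0],
    [0,0,2,0,0,0],
    [0,0,2,0,0,0],
    [0,0,1.5,0,0,0],
    [0,0,1,0,0,0],
    [0,0,0.8,0,0,0],
    [0,0,0.5,0,0,0],
    [0,0,0.4,0,0,0],
    [0,0,0.2,0,0,0],
    [0,0,0,0,0,0],
    [0,0,0,0,0,0],
  ],
)

```text
clock: 22.73
tool_pos: [0.54, 0.2874, 0.0761]
orientation: [180.0, 0.0, -179.1]
force: [-0.8, -0.6, -3.1]
opening: 0.0288
gripper_force: 29.5
```

```bash
python3 go.py 0.540 0.287 0.0695 0.9
```

```text
t 22.73 pos [0.54   0.2874 0.0761] ori [ 180.     0.  -179.1] turn z 0.0 shift cm -0.0 -0.04 0.66 force [-0.8 -0.6 -3.1] open 0.0288 29.501736760139465
```

Emit:
play_rows(
  plan=[
    [0,0,0.2,0,0,0],
    [0,0,0.2,0,0,0],
    [0,0,0.2,0,0,0],
    [0,0,0,0,0,0],
    [0,0,0,0,0,0],
  ],
)

```text
clock: 23.15
tool_pos: [0.54, 0.2875, 0.0699]
orientation: [180.0, 0.0, -179.1]
force: [-1.2, 0.1, -0.7]
opening: 0.029
gripper_force: 29.6
```

Emit:
play_rows(
  plan=[
    [0,0,0,0,0,0],
    [0,0,0,0,0,0],
    [0,0,0,0,0,0],
    [0,0,0,0,0,0],
    [0,0,0,0,0,0],
    [0,0,-1,0,0,0],
    [0,0,-2,0,0,0],
    [0,0,-2,0,0,0],
    [0,0,-3,0,0,0],
    [0,0,-3,0,0,0],
    [0,0,0,0,0,0],
    [0,0,0,0,0,0],
  ],
  grip=5.8,
)

```text
clock: 24.15
tool_pos: [0.5407, 0.2879, 0.1827]
orientation: [179.8, 0.2, -179.1]
force: [-0.4, -0.7, -0.7]
opening: 0.058
gripper_force: 0.0
```

```bash
python3 go.py 0.498 -0.352 0.180 7.9
```

```text
t 24.15 pos [0.5407 0.2879 0.1827] ori [ 179.8    0.2 -179.1] turn z -7.0 shift cm 13.02 -62.8 0.27 force [-0.4 -0.7 -0.7] open 0.058 0.0
```

Emit:
play_rows(
  plan=[
    [0,0,0,0,0,-7],
    [0.4,-2,0,0,0,0],
    [0.7,-3.4,0,0,0,0],
    [0.7,-3.4,0,0,0,0],
    [0.7,-3.4,0,0,0,0],
    [0.7,-3.4,0,0,0,0],
    [0.7,-3.4,0,0,0,0],
    [0.7,-3.4,0,0,0,0],
    [0.7,-3.4,0,0,0,0],
    [0.7,-3.4,0,0,0,0],
    [0.7,-3.4,0,0,0,0],
    [0.7,-3.4,0,0,0,0],
    [0.7,-3.4,0,0,0,0],
    [0.7,-3.4,0,0,0,0],
    [0.7,-3.4,0,0,0,0],
    [0.7,-3.4,0,0,0,0],
    [0.7,-3.4,0,0,0,0],
    [0.7,-3.4,0,0,0,0],
    [0.7,-3.4,0,0,0,0],
    [0.5,-2.5,0,0,0,0],
  ],
)

```text
clock: 25.82
tool_pos: [0.4971, -0.35, 0.1787]
orientation: [180.0, -0.1, -172.2]
force: [1.1, -0.2, -0.4]
opening: 0.0578
gripper_force: 0.0
```

```bash
python3 go.py 0.498 -0.352 0.067 7.9;  python3 - <<'E'
from h import *
s=snap('side')
for t in ('right_orange','right_green'): print(t,[(np.round(d['position'],3).tolist(),round(d['score'],2)) for d in spot_point('side',t)])
E
```

```text
t 25.82 pos [ 0.4971 -0.35    0.1787] ori [ 1.800e+02 -1.000e-01 -1.722e+02] turn z -0.1 shift cm -0.06 -0.21 11.17 force [ 1.1 -0.2 -0.4] open 0.0578 0.0
right_orange [([0.316, -0.17, -0.004], 0.55), ([0.714, -0.323, -0.001], 0.5), ([0.475, -0.065, 0.007], 0.25)]
right_green [([0.537, 0.279, 0.003], 0.71)]
```

Emit:
play_rows(
  plan=[
    [0,0,0,0,0,0],
    [0,-0.1,1.5,0,0,0],
    [0,0,2,0,0,0],
    [0,0,2,0,0,0],
    [0,0,2,0,0,0],
    [0,0,1.5,0,0,0],
    [0,0,1.2,0,0,0],
    [0,0,0.9,0,0,0],
    [0,0,0,0,0,0],
    [0,0,0,0,0,0],
  ],
)

```text
clock: 26.8
tool_pos: [0.4989, -0.3479, 0.0686]
orientation: [180.0, -0.0, -172.0]
force: [-0.9, 0.3, 1.1]
opening: 0.0579
gripper_force: 0.0
```

Emit:
play_rows(
  plan=[
    [0,0,0,0,0,0],
    [0,0,0,0,0,0],
    [0,0,0,0,0,0],
    [0,0,0,0,0,0],
    [0,0,0,0,0,0],
    [0,0,0,0,0,0],
    [0,0,0,0,0,0],
    [0,0,0,0,0,0],
  ],
  grip=1.5,
)

```text
clock: 27.47
tool_pos: [0.4991, -0.3488, 0.0691]
orientation: [-180.0, 0.0, -172.1]
force: [-0.7, -1.0, 4.3]
opening: 0.0291
gripper_force: 29.9
```

Emit:
play_rows(
  plan=[
    [0,0,-0.5,0,0,0],
    [0,0,-1,0,0,0],
    [0,0,-2,0,0,0],
    [0,0,-2,0,0,0],
    [0,0,-2,0,0,0],
    [0,0,-2,0,0,0],
    [0,0,-2,0,0,0],
    [0,0,-1,0,0,0],
    [0,0,0,0,0,0],
  ],
)

```text
clock: 28.22
tool_pos: [0.4999, -0.349, 0.1964]
orientation: [-179.9, 0.2, -172.1]
force: [0.3, 0.2, -1.8]
opening: 0.0288
gripper_force: 29.9
```

```bash
python3 go.py 0.485 0.065 0.19 9.5
```

```text
t 28.22 pos [ 0.4999 -0.349   0.1964] ori [-179.9    0.2 -172.1] turn z -1.6 shift cm -5.37 41.08 0.64 force [ 0.3  0.2 -1.8] open 0.0288 29.90781605243683
```

Emit:
play_rows(
  plan=[
    [0,0,0,0,0,-1.6],
    [-0.2,1.5,0,0,0,0],
    [-0.35,2.7,0,0,0,0],
    [-0.35,2.7,0,0,0,0],
    [-0.35,2.7,0,0,0,0],
    [-0.35,2.7,0,0,0,0],
    [-0.35,2.7,0,0,0,0],
    [-0.35,2.7,0,0,0,0],
    [-0.35,2.7,0,0,0,0],
    [-0.35,2.7,0,0,0,0],
    [-0.35,2.7,0,0,0,0],
    [-0.35,2.7,0,0,0,0],
    [-0.35,2.7,0,0,0,0],
    [-0.35,2.7,0,0,0,0],
    [-0.35,2.7,0,0,0,0],
    [-0.35,2.7,0,0,0,0],
    [-0.2,1.3,0,0,0,0],
    [-0.1,0.5,0,0,0,0],
    [0,0,0,0,0,0],
    [0,0,0,0,0,0],
  ],
)

```text
clock: 29.88
tool_pos: [0.4836, 0.0654, 0.1928]
orientation: [-180.0, -0.1, -170.5]
force: [-0.4, 0.5, -2.4]
opening: 0.0287
gripper_force: 29.9
```

```bash
python3 go.py 0.485 0.065 0.0695 9.5
```

```text
t 29.88 pos [0.4836 0.0654 0.1928] ori [-1.800e+02 -1.000e-01 -1.705e+02] turn z 0.0 shift cm -0.13 -0.06 12.33 force [-0.4  0.5 -2.4] open 0.0287 29.94445413351059
```

Emit:
play_rows(
  plan=[
    [-0.1,-0.1,1.5,0,0,0],
    [0,0,2,0,0,0],
    [0,0,2,0,0,0],
    [0,0,2,0,0,0],
    [0,0,1.5,0,0,0],
    [0,0,1,0,0,0],
    [0,0,0.8,0,0,0],
    [0,0,0.5,0,0,0],
    [0,0,0.4,0,0,0],
    [0,0,0.2,0,0,0],
    [0,0,0,0,0,0],
    [0,0,0,0,0,0],
  ],
)

```text
clock: 30.88
tool_pos: [0.4856, 0.0649, 0.0749]
orientation: [180.0, 0.0, -170.5]
force: [-0.2, 0.4, -2.7]
opening: 0.0291
gripper_force: 29.9
```

```bash
python3 go.py 0.485 0.065 0.069 9.5
```

```text
t 30.88 pos [0.4856 0.0649 0.0749] ori [ 180.     0.  -170.5] turn z 0.0 shift cm 0.06 0.02 0.59 force [-0.2  0.4 -2.7] open 0.0291 29.94466781616211
```

Emit:
play_rows(
  plan=[
    [0,0,0.2,0,0,0],
    [0,0,0.2,0,0,0],
    [0,0,0.2,0,0,0],
    [0,0,0,0,0,0],
    [0,0,0,0,0,0],
  ],
)

```text
clock: 31.3
tool_pos: [0.4855, 0.0648, 0.0689]
orientation: [-180.0, 0.0, -170.5]
force: [-0.6, -1.9, 2.1]
opening: 0.0289
gripper_force: 30.0
```

Emit:
play_rows(
  plan=[
    [0,0,0,0,0,0],
    [0,0,0,0,0,0],
    [0,0,0,0,0,0],
    [0,0,0,0,0,0],
    [0,0,0,0,0,0],
    [0,0,-1,0,0,0],
    [0,0,-2,0,0,0],
    [0,0,-2,0,0,0],
    [0,0,-3,0,0,0],
    [0,0,-3,0,0,0],
    [0,0,-3,0,0,0],
    [0,-3,0,0,0,0],
    [0,-3.5,0,0,0,0],
    [0,-3.5,0,0,0,0],
    [0,-3.5,0,0,0,0],
    [0,-3.5,0,0,0,0],
    [0,-3.5,0,0,0,0],
    [0,-3.5,0,0,0,0],
    [0,-3.5,0,0,0,0],
    [0,-3.5,0,0,0,0],
  ],
  grip=5.8,
)

```text
clock: 32.97
tool_pos: [0.5365, -0.2426, 0.2085]
orientation: [180.0, 0.0, -170.5]
force: [0.7, 0.3, 0.5]
opening: 0.058
gripper_force: 0.0
```

```bash
python3 go.py 0.36 -0.55 0.24 7.9
```

```text
t 32.97 pos [ 0.5365 -0.2426  0.2085] ori [ 180.     0.  -170.5] turn z 1.6 shift cm 21.71 -28.02 -3.15 force [0.7 0.3 0.5] open 0.058 0.0
```

Emit:
play_rows(
  plan=[
    [2,-2.8,-0.3,0,0,0],
    [2,-2.8,-0.3,0,0,0],
    [2,-2.8,-0.3,0,0,0],
    [2,-2.8,-0.3,0,0,0],
    [2,-2.8,-0.3,0,0,0],
    [2,-2.8,-0.3,0,0,0],
    [2,-2.8,-0.3,0,0,0],
    [2,-2.8,-0.3,0,0,0],
    [2,-2.8,-0.3,0,0,0],
    [2,-2.8,-0.3,0,0,0],
    [0,0,0,0,0,0],
    [0,0,0,0,0,0],
  ],
)

```text
clock: 33.97
tool_pos: [0.3842, -0.5515, 0.2378]
orientation: [180.0, -0.0, -170.7]
force: [0.4, 0.0, -0.8]
opening: 0.0583
gripper_force: 0.0
```

```bash
python3 - <<'E'
from h import *
a=snap('top'); 
for c in ('top','side'):
    s=a if c=='top' else snap('side')
    for t in 'right_green right_orange right_blue left_green left_orange left_blue solvent_can tape_roll crepe_block'.split():
        print(c,t,[np.round(d['position'],3).tolist() for d in spot_point(c,t)[:5]])
A=cv2.resize(a['frame'][130:230,115:315,::-1],None,fx=4,fy=4,interpolation=cv2.INTER_CUBIC)
cv2.imwrite('pics/f_top.png',A)
cv2.imwrite('pics/f_side.png',cv2.resize(s['frame'][100:300,100:360,::-1],None,fx=3,fy=3,interpolation=cv2.INTER_CUBIC))
E
```

```text
top right_green [[0.533, -0.348, 0.004]]
top right_orange [[0.316, -0.175, 0.001], [0.714, -0.325, 0.003], [0.482, 0.064, 0.005], [0.217, -0.328, -0.0]]
top right_blue [[0.469, -0.144, 0.003]]
top left_green [[0.537, 0.364, 0.007]]
top left_orange [[0.471, 0.144, 0.005]]
top left_blue [[0.482, -0.065, 0.005]]
top solvent_can [[0.276, 0.387, 0.002]]
top tape_roll [[0.735, 0.079, 0.003]]
top crepe_block [[0.721, -0.204, 0.004]]
side right_green []
side right_orange [[0.483, 0.064, 0.001], [0.318, -0.173, -0.004], [0.714, -0.323, -0.002]]
side right_blue [[0.474, -0.142, 0.004]]
side left_green [[0.538, 0.362, 0.006]]
side left_orange [[0.473, 0.138, 0.004]]
side left_blue [[0.474, -0.065, 0.004]]
side solvent_can [[0.276, 0.387, -0.001]]
side tape_roll [[0.741, 0.085, 0.001], [0.485, 0.063, 0.001]]
side crepe_block [[0.723, -0.199, 0.004]]
```

View pics/f_top.png

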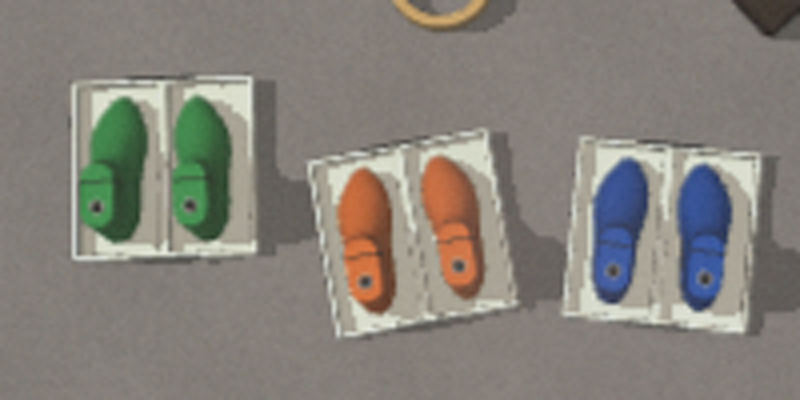

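View pics/f_side.png

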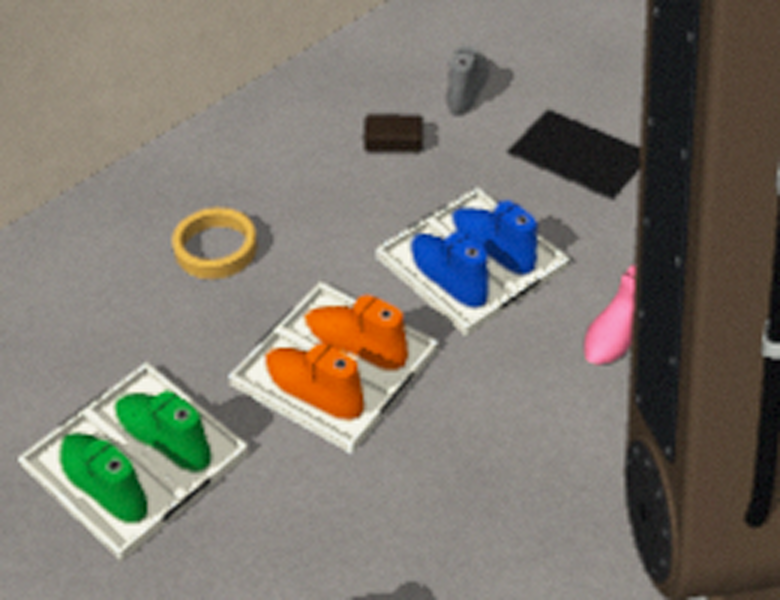

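In both pictures all three pairs match in colour and stand flat in their bays with toes parallel: green (160,165), orange (410,230) and blue (660,235) in the top crop. The mat is empty, the bystanders have not moved, and the arm is clear. Handing in.

```bash
python3 -c "
from plant import *
print(close_job())"
```

```text
the job is handed in; nothing more can be done
None
```

The three right lasts now stand flat beside their own-colour left lasts with toes the same way, nothing else was moved, and the job was handed in at about 34 s; the hand-in gave no verdict.

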